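Latch the sprung length stop at its middle position

TASK

On the garage bench, set the length stop of the blue cut-off jig: with the fingertips, push the orange block, which has a black pad on its free end, all the way in against its spring until it meets its end stop, then let it go so that it springs back and latches on the stop pin at its middle position. Push only the orange block: do not touch the steel bar or the yellow-knobbed stop pin, do not pick anything up, leave the other things on the bench where they are, and finish clear of the jig.

Things in the scene. Friction and masses are not known exactly. Their poses are not given: they have to be found in the camera images.
- jig: the jig's blue base plate, screwed to the bench: 375 x 160 x 12 mm thick. Its +x axis is the direction in which the slide is pushed in. Its origin is on the bench top (z = 0) on the jig's centre line; the plate runs from x = -110 to +265 mm and y = -80 to +80 mm about it. A dark steel bridge (24 mm along x, 142 mm along y, top 86 mm above the bench) crosses over the bar at x = 82 mm. Nothing else stands on the plate or the bench in front (-x) of the orange block
- push_pad (a point): centre of the face of the black rubber pad on the orange block, 39 mm above the bench: the face to push, in the jig's +x direction. It looks to the jig's -x. The pad is 80 mm wide (y) and 36 mm high (21 to 57 mm above the bench); the block behind it is 96 mm long, 92 mm wide, from 16 to 62 mm above the bench, too wide to grasp. At rest the pad face is 100 mm before the jig's origin
- slide (a joint): how far the orange block with its steel bar is pushed in, m: 0 = at rest (out), 0.030 = middle position, latched against the stop pin, 0.058 = end stop. A spring pushes it back out with about 5 N at 0 and 12 N at the end stop; between about 0.018 and 0.030 the pin adds up to 6 N as it rides over the bar's brass tooth. Released from the end stop it springs back to 0.030 and stays; released before about 0.030 it goes back to 0
- nose_tip (a point): centre of the free end of the flat steel bar, which sticks out of the orange block in the jig's +x direction and moves with it, 155 mm beyond (+x of) the jig's origin when the slide is at 0, 28 mm above the bench. The bar is 24 mm wide, its top 36 mm above the bench, with a brass tooth on it 45 mm above the bench; not to be touched. Its tip is level with the far face of the near fence then, 30 mm farther when latched
- pin (a joint): lift of the sprung stop pin, m: 0 = fully down, about 0.009 while it rides over the bar's tooth, 0.020 = limit; down again once the slide is latched
- knob_top (a point): centre of the top of the yellow round knob, 26 mm across and 22 mm high, on the steel stop pin (10 mm across) that passes through the bridge; 120 mm above the bench when the pin is down, at x = 82 mm on the jig's centre line. Not to be touched
- screwdriver: screwdriver lying on the bench beside the jig. Leave it
- tape_roll: yellow tape roll, 90 mm across, 25 mm high, flat on the bench beside the jig; origin at the centre of its underside. Leave it
- offcut: brown wooden off-cut 85 x 45 x 35 mm on the bench beside the jig; origin at the centre of its underside. Leave it
- screw_jar: glass jar with a red cap, 66 mm across, 85 mm high. Leave it
- spray_can: spray can, 64 mm across, 170 mm high. Leave it
- mug: white mug, 80 mm across, 90 mm high. Leave it
- wrench: steel wrench lying flat. Leave it

How it is judged:
By the outcome, as a careful person would: the job done as asked, in the order asked, and still so for the second after the job is handed in, with the robot touching nothing.
It also fails if it takes over 35 s, if anything falls off the work surface, if the arm or the gripper's body presses on something with over 40 N, if the wrist force passes 120 N, or if a joint passes its speed limit or range.

ROBOT

A 7-joint arm with a two-finger parallel gripper is mounted at the origin on the work surface. World frame = base frame: x ahead of the robot, y to its left, z up, the work surface at z = 0. Lengths are in m, angles in rad, forces in N, time in s.
With the tool pointing down it reaches from about 0.4 to 0.75 m from the base axis. Payload 19.5 kg.
Tool frame: the origin (TCP) lies on the centre line of the jaws, within the pads' length; the fingertips stand 25 mm ahead of it and the grasp point (between the pads) lies 6 mm ahead of it (robot.nose_length is the distance from the TCP to the fingertips, in m); z points along the fingers, y is the line along which they close (so a half turn about z gives the same grasp; the last joint's range is limited). The gripper opens to 85 mm and grips with 20 to 120 N. Pads are 22 mm wide; open, the fingers measure 114 mm over their backs; the gripper's body (76 mm by 85 mm) begins 54 mm behind the grasp point. The pads swing forward as they close: fully open they stand 13 mm farther back than shut.
Start: joints at [1.116, 0.707, -0.028, 1.485, 0.022, 0.951, -0.075], TCP at [0.231, -0.527, 0.256] pointing down, gripper open.
Joint ranges: [-2.71, 2.71], [-0.32, 2.16], [-1.57, 1.52], [0, 2.45], [-1.46, 4.6], [0, 2.02], [-2.83, 2.83]. Speed limits (rad/s): [1.89, 1.89, 2.57, 2.57, 3.01, 3.01, 3.01].

INTERFACE

Orientations are given as a 3x3 rotation matrix whose columns are the frame's x, y, z axes.
In Python, from workcell import robot gives the robot as it stands.
- The arm moves only by the tool send_rows, never from a script. Its argument "plan" is one flat list of numbers, 7 for each row, row after row: the turn, a rotation vector about the tool's x, y, z in rad, then the shift along the tool's x, y, z in m, then the closure, from 0 (fully open) to 1 (shut). A call has exactly 8 rows; each row is the pose to reach, as a shift and turn from the pose commanded when the call began, along the tool's axes at that moment; what a row does not reach only later rows make up. A row lasts 1/12 s, in which the tool goes at most 41.7 mm and 7.16 degrees, less where a joint would pass 70% of its speed; a pose out of reach is approached as far as the arm can. A call with a gripper value outside its range is refused whole. The fingers move at their own pace and stop on an object; "squeeze" is the grip in N (left out, the last holds). Time passes only in rows, so rows that repeat a pose let the fingers close, or fill a call up. It gives the time, the measured TCP pose, the force, the opening and the grip force at its end, in the units of the state.
- robot.get_state(): the state, without advancing time (a new reading comes with each control period).
- robot.grab_frame(name): name is "scene" or "top"; returns (picture, depth): 384x512x3 uint8, red, green, blue; 384x512 float32, m along the optical axis (not along the pixel's ray), 0 where there is no reading.
- robot.camera_info(name): a dict with "camera_matrix" (3x3 intrinsics, pixels), "R" (3x3) and "t" (3): a world point X has camera coordinates R X + t. Camera axes: x right, y down, z forward; pixel columns grow to the right and rows downward; lengths in m; the calibration is good to about 2 mm. A picture is of the moment at which its call begins. camera_info takes no time and is no camera call.
- robot.close_job(): hands the job in; it is judged then, once.
The state is a dict: "clock": time; "joint_positions": joint angles; "qvel": joint speeds; "joint_torque": joint torques, N m; "eef_pos": TCP position; "orientation": TCP orientation; "wrist_force": force on the tool from outside, world axes, zero at the start; "torque": the same for the moment, N m; "gripper_width": opening from 0.0 (shut) to 1.0 (fully open); "grasp_force": force on a finger pad.
Only numpy, scipy, OpenCV 4.12 (cv2) and the standard library are available. Lean on these libraries where they do the work, as an engineer would, in place of code of your own. Each camera call takes 0.05 s, during which the arm holds its last target. There are 200 camera calls.

## Working session

There is one attempt and no reset: what is moved stays moved. The work goes in short steps, Python scripts to look and compute and a tool call to move; the robot and the scene stay as the last step left them, time stands still between calls to the robot, and variables do not carry over. Pictures are saved under pics/ and viewed, at most 10 in all, crops included, and the job is handed in when it is done.

Besides the shell and the picture viewer there is one more tool, called after ">>>" by a JSON object that holds its "method" and its "body". send_rows: Moves the arm, as the interface text tells. Its arguments: {"type":"object","properties":{"plan":{"type":"array"},"squeeze":{"type":"number"}},"required":["plan"]}

```bash
mkdir -p pics; cat > h.py <<'E'
import numpy as np, cv2
from workcell import robot
def grab(n):
    im,d=robot.grab_frame(n); c=robot.camera_info(n)
    K,R,t=[np.array(c[k],float) for k in("camera_matrix","R","t")]
    v,u=np.mgrid[:384,:512]
    P=np.stack([(u-K[0,2])/K[0,0]*d,(v-K[1,2])/K[1,1]*d,d],-1)
    return im,d,(P-t.ravel())@R
E
python3 - <<'E'
from h import *
for n in("top","scene"):
    im,d,W=grab(n); np.savez(n+'.npz',im=im,d=d,W=W)
    cv2.imwrite(f'pics/{n}0.png',im[...,::-1])
s=robot.get_state(); print(s["clock"],s["eef_pos"],s["orientation"],robot.nose_length)
E
```

```text
0.1 [ 0.23060388 -0.52651812  0.2558816 ] [[ 9.16012350e-01  4.01149894e-01 -3.70739861e-04]
 [ 4.01150065e-01 -9.16011926e-01  8.81055598e-04]
 [ 1.38332255e-05 -9.55780128e-04 -9.99999543e-01]] 0.025
```

View pics/top0.png

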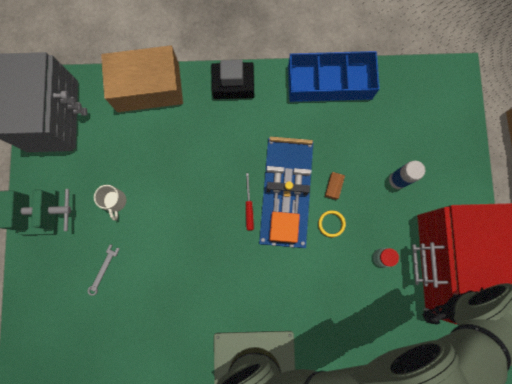

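View pics/scene0.png

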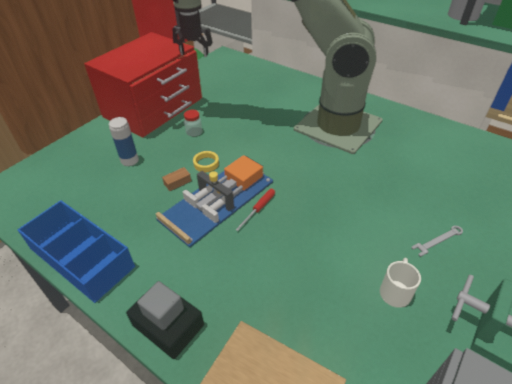

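The top view shows the jig at about (288,195). The orange block is on the robot's side at (285,228), and the push direction is up in the image, away from the robot. The area in front of the block is clear. Next I'll measure.

```bash
python3 - <<'E'
from h import *
z=np.load('top.npz'); im,W=z['im'],z['W']
h=cv2.cvtColor(im,cv2.COLOR_RGB2HSV)
v,u=np.mgrid[:384,:512]; box=(u>250)&(u<325)&(v>130)&(v<255)
H,S,V=[h[...,i].astype(int) for i in range(3)]
def rect(m,name):
    m=cv2.morphologyEx(m.astype(np.uint8),cv2.MORPH_OPEN,np.ones((2,2)))>0
    p=W[m]; (c,s,a)=cv2.minAreaRect(p[:,:2].astype(np.float32)*1000); print(name,len(p),c,s,a,np.median(p[:,2]))
    return p
rect(box&(H>105)&(H<125)&(S>120)&(W[...,2]<.022)&(W[...,2]>.002),'plate')
rect(box&(H>3)&(H<16)&(S>180)&(V>150)&(v>205)&(W[...,2]>.05),'orange')
k=box&(H>20)&(H<33)&(S>150)&(u<300)&(W[...,2]>.1); print('knob',W[k].mean(0),k.sum())
E
```

```text
plate 2153 (560.8936767578125, -124.53107452392578) (158.8202667236328, 418.5890197753906) 82.69440460205078 0.012672478710362419
orange 739 (434.81390380859375, -102.27157592773438) (106.68231964111328, 191.4595947265625) 69.79632568359375 0.06229463156197619
knob [ 0.60261074 -0.12461564  0.11914454] 48
```

```bash
cat > m.py <<'E'
from h import *
def biggest(m):
    n,l,s,_=cv2.connectedComponentsWithStats(m.astype(np.uint8)); return l==1+np.argmax(s[1:,4])
def ray(n,mask,zz):   # contour pixels intersected with plane z=zz
    c=robot.camera_info(n);K,R,t=[np.array(c[k],float) for k in("camera_matrix","R","t")]
    v,u=np.nonzero(mask); d=np.c_[u,v,np.ones(len(u))]@np.linalg.inv(K).T@R; o=-R.T@t.ravel()
    return o+d*((zz-o[2])/d[:,2])[:,None]
z=np.load('top.npz'); im,W=z['im'],z['W']
h=cv2.cvtColor(im,cv2.COLOR_RGB2HSV)
v,u=np.mgrid[:384,:512]; box=(u>250)&(u<325)&(v>130)&(v<255)
H,S,V=[h[...,i].astype(int) for i in range(3)]
for n,m,zz in(('plate',(H>105)&(H<125)&(S>120),.012),('orange',(H>3)&(H<16)&(S>180)&(v>205),.062)):
    m=biggest(m&box); p=ray('top',m,zz)
    print(n,m.sum(),cv2.minAreaRect(p[:,:2].astype(np.float32)*1000),p.mean(0))
    if n=='plate':
        # side edges: row-wise extreme pixels, line fit
        for f in(np.min,np.max):
            rows=range(155,238); e=np.zeros_like(m)
            for r in rows: e[r,f(np.nonzero(m[r])[0])]=1
            q=ray('top',e,zz)[:,:2].astype(np.float32); l=cv2.fitLine(q,cv2.DIST_HUBER,0,1e-3,1e-3).ravel(); print(l,np.degrees(np.arctan2(l[1],l[0])))
k=box&(H>20)&(H<33)&(S>150)&(u<300)&(W[...,2]>.1); print('knob',ray('top',k,.12).mean(0))
E
python3 m.py
```

```text
plate 1020 ((728.4281005859375, -140.0389862060547), (153.8785400390625, 88.72598266601562), 83.99332427978516) [ 0.72892358 -0.13987987  0.012     ]Traceback (most recent call last):
  File "m.py", line 19, in <module>
    for r in rows: e[r,f(np.nonzero(m[r])[0])]=1
                       ~^^^^^^^^^^^^^^^^^^^^^
    return _wrapreduction(a, np.minimum, 'min', axis, None, out,
                          keepdims=keepdims, initial=initial, where=where)
    return ufunc.reduce(obj, axis, dtype, out, **passkwargs)
           ~~~~~~~~~~~~^^^^^^^^^^^^^^^^^^^^^^^^^^^^^^^^^^^^^
ValueError: zero-size array to reduction operation minimum which has no identity
```

Plate is split by the bridge; I'll keep all plate pixels there.

```bash
sed -i "s/m=biggest(m&box); p/m=m\&box; m=m if n=='plate' else biggest(m); p/; s/for r in rows:/for r in [r for r in rows if m[r].any()]:/" m.py; python3 m.py
```

```text
plate 2206 ((594.4152221679688, -124.31663513183594), (154.71932983398438, 359.2728576660156), 83.48886108398438) [ 0.62555992 -0.12652301  0.012     ]
[ 0.99336666 -0.11498974  0.60163814 -0.05025561] -6.603033
[ 0.99316514 -0.11671757  0.57114947 -0.19767438] -6.7027016
orange 760 ((473.3541564941406, -109.46228790283203), (88.52516174316406, 94.16590881347656), 83.25460815429688) [ 0.47328701 -0.10963634  0.062     ]
knob [ 0.60246958 -0.12455127  0.12      ]
```

>>> {"method": "send_rows", "body": {"plan": [0,0,0.066,0.0275,-0.029,0,1,0,0,0.132,0.055,-0.058,0,1,0,0,0.198,0.0825,-0.087,0,1,0,0,0.264,0.11,-0.116,0,1,0,0,0.33,0.1375,-0.145,0,1,0,0,0.396,0.165,-0.174,0,1,0,0,0.462,0.1925,-0.203,0,1,0,0,0.529,0.22,-0.232,0,1]}}

```text
clock: 0.77
eef_pos: [0.3388, -0.2254, 0.2563]
orientation: [[0.993, -0.117, -0.0], [-0.117, -0.993, 0.0], [-0.0, -0.0, -1.0]]
wrist_force: [0.6, 0.8, -0.3]
gripper_width: 0.0
grasp_force: 0.0
```

```bash
cat > s.py <<'E'
from h import *
th=np.radians(-6.65); a=np.array([np.cos(th),np.sin(th),0]); b=np.array([-a[1],a[0],0])
o=np.array([.6025,-.1245,0])-.082*a
s=robot.get_state(); R=np.array(s["orientation"]); p=np.array(s["eef_pos"])
from scipy.spatial.transform import Rotation as Ro
print("t",s["clock"],"tcp",p.round(4),"jig",(p-o)@a,(p-o)@b,"F",np.round(s["wrist_force"],1),"w",s["gripper_width"])
tgt=o-.136*a; tgt[2]=p[2]; print("shift to pre",(R.T@(tgt-p)).round(4))
G=np.c_[a,-b,[0,0,-1]]; print("turn",Ro.from_matrix(R.T@G).as_rotvec().round(3), "q",np.round(s["joint_positions"],2))
E
python3 s.py
```

```text
t 0.7667 tcp [ 0.3388 -0.2254  0.2563] jig -0.16825250773572545 -0.13080180121120025 F [ 0.6  0.8 -0.3] w 0.00019998448205892235
shift to pre [ 0.0321 -0.1308  0.    ]
turn [-0.     0.    -0.001] q [ 0.39  0.48  0.18  2.05 -0.15  0.62 -1.01]
```

>>> {"method": "send_rows", "body": {"plan": [0,0,0,0.008,-0.033,0,1,0,0,0,0.016,-0.066,0,1,0,0,0,0.024,-0.099,0,1,0,0,0,0.032,-0.131,0,1,0,0,0,0.032,-0.131,0.03,1,0,0,0,0.032,-0.131,0.06,1,0,0,0,0.032,-0.131,0.09,1,0,0,0,0.032,-0.131,0.12,1]}}

```text
clock: 1.43
eef_pos: [0.3853, -0.1006, 0.1351]
orientation: [[0.994, -0.113, 0.0], [-0.113, -0.994, -0.0], [0.0, 0.0, -1.0]]
wrist_force: [2.6, 0.1, -0.2]
gripper_width: -0.002
grasp_force: 0.0
```

```bash
python3 s.py; python3 - <<'E'
from h import *
a,_,_=grab("top"); b,_,_=grab("scene")
f=lambda i:cv2.resize(i,None,fx=4,fy=4,interpolation=cv2.INTER_CUBIC)
cv2.imwrite('pics/pre.png',np.hstack([f(a[160:300,240:335]),f(b[90:230,150:250])])[...,::-1])
E
```

```text
t 1.4333 tcp [ 0.3853 -0.1006  0.1351] jig -0.13653847794891694 -0.0014176704560383497 F [ 2.6  0.1 -0.2] w -0.0015069744302676688
shift to pre [ 0.0005 -0.0014  0.    ]
turn [ 0.    -0.     0.003] q [ 0.13  0.72  0.07  2.24 -0.27  0.19 -1.23]
```

View pics/pre.png

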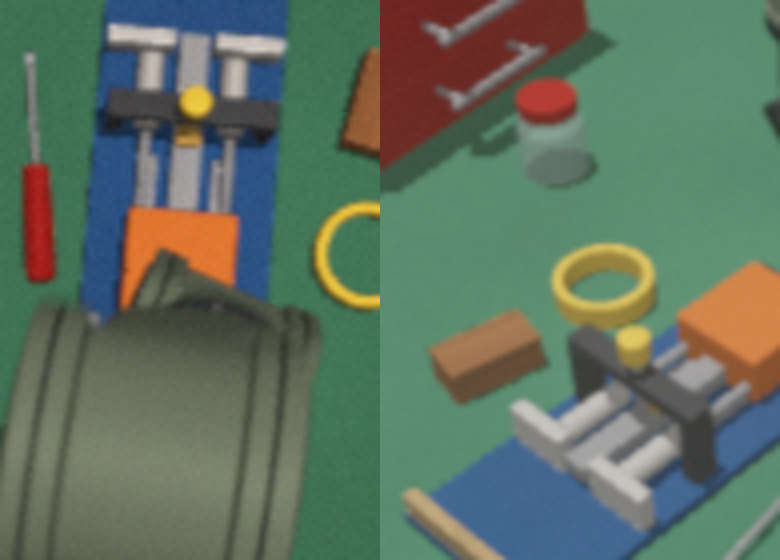

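The top picture shows the hand in line with the orange block, with the tool still in front of it. The scene crop shows nothing disturbed. My two-link estimate says joint 6 would hit its range with the tool straight down here, so I'll tilt the tool back about 7° while lowering.

>>> {"method": "send_rows", "body": {"plan": [0,-0.03,0.001,0,-0.001,0.01,1,0,-0.06,0.002,0,-0.001,0.02,1,0,-0.09,0.003,0,-0.001,0.03,1,0,-0.12,0.003,0,-0.001,0.04,1,0,-0.12,0.003,0,-0.001,0.05,1,0,-0.12,0.003,0,-0.001,0.06,1,0,-0.12,0.003,0,-0.001,0.072,1,0,-0.12,0.003,0,-0.001,0.072,1]}}

```text
clock: 2.2
eef_pos: [0.3856, -0.0999, 0.0645]
orientation: [[0.986, -0.116, -0.119], [-0.115, -0.993, 0.014], [-0.12, 0.0, -0.993]]
wrist_force: [0.5, 0.0, 0.4]
gripper_width: 0.002
grasp_force: 0.0
```

```bash
python3 s.py; python3 - <<'E'
from h import *
b,_,_=grab("scene")
cv2.imwrite('pics/low.png',cv2.resize(b[80:240,150:350],None,fx=4,fy=3.7,interpolation=cv2.INTER_CUBIC)[...,::-1])
E
```

```text
t 2.2 tcp [ 0.3856 -0.0999  0.0645] jig -0.13627739334009328 -0.0007253622209791563 F [0.5 0.  0.4] w 0.0023963846820394047
shift to pre [ 0.0003 -0.0007 -0.    ]
turn [ 0.     0.12  -0.001] q [ 0.13  0.91  0.08  2.16 -0.27  0.2  -1.24]
```

View pics/low.png

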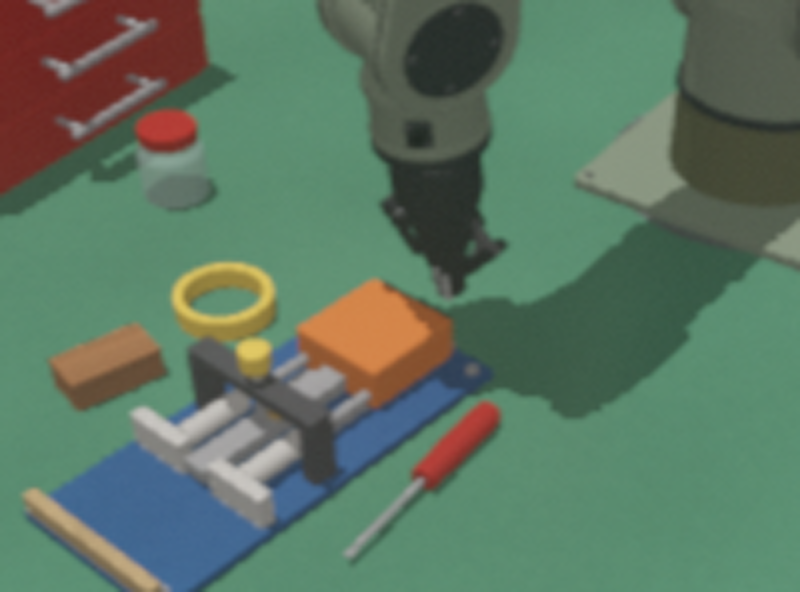

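The picture shows the closed fingers just behind the orange block, clear of everything. Next I push forward along the jig axis.

>>> {"method": "send_rows", "body": {"plan": [0,0,0,0.007,0,-0.0008,1,0,0,0,0.014,0,-0.0017,1,0,0,0,0.021,0,-0.0025,1,0,0,0,0.028,0,-0.0034,1,0,0,0,0.035,0,-0.0042,1,0,0,0,0.042,0,-0.005,1,0,0,0,0.049,0,-0.0059,1,0,0,0,0.056,0,-0.0067,1]}}

```text
clock: 2.92
eef_pos: [0.4404, -0.1062, 0.0646]
orientation: [[0.986, -0.116, -0.123], [-0.116, -0.993, 0.015], [-0.124, -0.0, -0.992]]
wrist_force: [-8.1, 0.9, 6.6]
gripper_width: -0.001
grasp_force: 4.4
```

```bash
python3 s.py
```

```text
t 2.9167 tcp [ 0.4404 -0.1062  0.0646] jig -0.08108149585636004 -0.0006010700776125762 F [-8.1  0.9  6.6] w -0.0007974253295153292
shift to pre [-0.0545 -0.0006  0.0068]
turn [-0.     0.124 -0.001] q [ 0.09  0.93  0.13  1.97 -0.26  0.38 -1.27]
```

>>> {"method": "send_rows", "body": {"plan": [0,0,0,0.004,0,-0.0005,1,0,0,0,0.008,0,-0.001,1,0,0,0,0.012,0,-0.0014,1,0,0,0,0.015,0,-0.0018,1,0,0,0,0.018,0,-0.0022,1,0,0,0,0.02,0,-0.0024,1,0,0,0,0.022,0,-0.0026,1,0,0,0,0.024,0,-0.0029,1]}}

```text
clock: 3.58
eef_pos: [0.4643, -0.109, 0.0645]
orientation: [[0.986, -0.116, -0.123], [-0.115, -0.993, 0.015], [-0.124, -0.0, -0.992]]
wrist_force: [-11.5, 1.4, 8.5]
gripper_width: -0.0
grasp_force: 6.1
```

```bash
python3 s.py
```

```text
t 3.5833 tcp [ 0.4643 -0.109   0.0645] jig -0.057100520857486625 -0.0005856024883090185 F [-11.5   1.4   8.5] w -0.0004911574220596988
shift to pre [-0.0783 -0.0005  0.0098]
turn [-0.     0.124 -0.001] q [ 0.08  0.95  0.14  1.89 -0.25  0.45 -1.28]
```

Now in 1 mm steps to the stop.

>>> {"method": "send_rows", "body": {"plan": [0,0,0,0.001,0,-0.0001,1,0,0,0,0.002,0,-0.0002,1,0,0,0,0.003,0,-0.0004,1,0,0,0,0.0035,0,-0.0004,1,0,0,0,0.004,0,-0.0005,1,0,0,0,0.0045,0,-0.0005,1,0,0,0,0.005,0,-0.0006,1,0,0,0,0.005,0,-0.0006,1]}}

```text
clock: 4.25
eef_pos: [0.4692, -0.1096, 0.0645]
orientation: [[0.986, -0.116, -0.123], [-0.115, -0.993, 0.015], [-0.124, -0.0, -0.992]]
wrist_force: [-11.5, 1.7, 9.1]
gripper_width: -0.004
grasp_force: 6.2
```

```bash
python3 s.py
```

```text
t 4.25 tcp [ 0.4692 -0.1096  0.0645] jig -0.05212771910119255 -0.0005942499544179047 F [-11.5   1.7   9.1] w -0.0038386804350352276
shift to pre [-0.0832 -0.0005  0.0104]
turn [-0.     0.124 -0.001] q [ 0.08  0.95  0.15  1.87 -0.25  0.47 -1.28]
```

>>> {"method": "send_rows", "body": {"plan": [0,0,0,0.001,0,-0.0001,1,0,0,0,0.0015,0,-0.0002,1,0,0,0,0.002,0,-0.0002,1,0,0,0,0.0025,0,-0.0003,1,0,0,0,0.003,0,-0.0004,1,0,0,0,0.0035,0,-0.0004,1,0,0,0,0.004,0,-0.0005,1,0,0,0,0.004,0,-0.0005,1]}}

```text
clock: 4.92
eef_pos: [0.4715, -0.1098, 0.0645]
orientation: [[0.985, -0.117, -0.127], [-0.116, -0.993, 0.016], [-0.128, -0.001, -0.992]]
wrist_force: [-20.7, 2.8, 13.7]
gripper_width: -0.001
grasp_force: 11.4
```

```bash
python3 s.py; python3 - <<'E'
from h import *
b,_,_=grab("scene")
cv2.imwrite('pics/in.png',cv2.resize(b[130:240,150:300],None,fx=5,fy=5,interpolation=cv2.INTER_CUBIC)[...,::-1])
E
```

```text
t 4.9167 tcp [ 0.4715 -0.1098  0.0645] jig -0.049844680421633765 -0.000586671791807821 F [-20.7   2.8  13.7] w -0.0005606087454612071
shift to pre [-0.0854 -0.0005  0.011 ]
turn [-0.001  0.128 -0.001] q [ 0.08  0.95  0.15  1.86 -0.25  0.48 -1.28]
```

View pics/in.png

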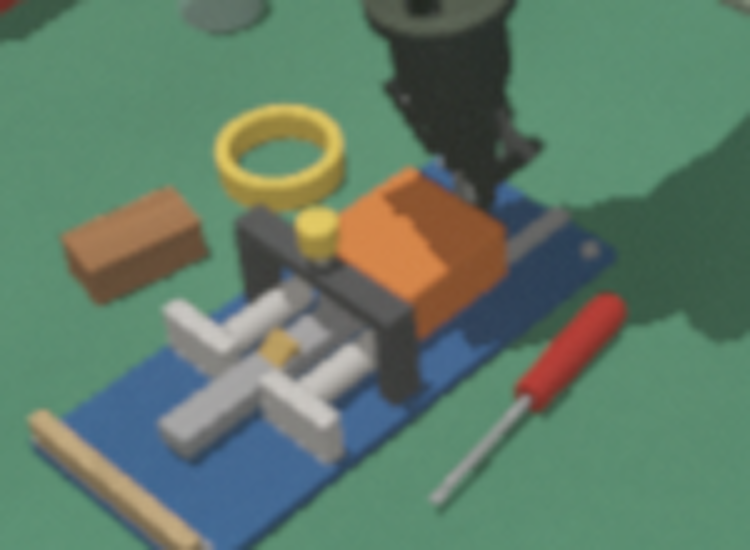

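The picture shows the block hard up near the bridge, with the tooth well past the pin. Force jumped and motion stalled, so it is at the end stop. I'll press slightly more to be sure, then back off.

>>> {"method": "send_rows", "body": {"plan": [0,0,0,0.001,0,-0.0001,1,0,0,0,0.002,0,-0.0002,1,0,0,0,0.002,0,-0.0002,1,0,0,0,-0.004,0,0.0005,1,0,0,0,-0.014,0,0.0017,1,0,0,0,-0.024,0,0.0029,1,0,0,0,-0.036,0,0.0043,1,0,0,0,-0.048,0,0.0058,1]}}

```text
clock: 5.63
eef_pos: [0.4264, -0.1046, 0.0645]
orientation: [[0.986, -0.116, -0.119], [-0.115, -0.993, 0.014], [-0.12, 0.0, -0.993]]
wrist_force: [0.6, -0.7, 1.4]
gripper_width: -0.002
grasp_force: 0.0
```

```bash
python3 s.py
```

```text
t 5.6333 tcp [ 0.4264 -0.1046  0.0645] jig -0.0952654344799676 -0.0006252034849953626 F [ 0.6 -0.7  1.4] w -0.001946722403863596
shift to pre [-0.0404 -0.0006  0.0049]
turn [ 0.    0.12 -0.  ] q [ 0.1   0.92  0.11  2.02 -0.26  0.33 -1.26]
```

>>> {"method": "send_rows", "body": {"plan": [0,0,0,-0.01,0,0.0012,1,0,0,0,-0.02,0,0.0024,1,0,0,0,-0.03,0,0.0036,1,0,0,0,-0.032,0,-0.016,1,0,0.03,0,-0.036,0,-0.05,1,0,0.06,0,-0.04,0,-0.085,1,0,0.09,0,-0.044,0,-0.12,1,0,0.12,0,-0.048,0,-0.15,1]}}

```text
clock: 6.3
eef_pos: [0.3973, -0.1013, 0.2213]
orientation: [[0.993, -0.116, 0.002], [-0.116, -0.993, -0.0], [0.002, -0.0, -1.0]]
wrist_force: [0.4, 1.0, -1.0]
gripper_width: -0.005
grasp_force: 0.0
```

>>> {"method": "send_rows", "body": {"plan": [0,0,0,0,0.03,0,1,0,0,0,0,0.06,0,1,0,0,0,0,0.09,0,1,0,0,0,0,0.12,0,1,0,0,0,0,0.15,0,1,0,0,0,0,0.18,0,1,0,0,0,0,0.2,0,1,0,0,0,0,0.2,0,1]}}

```text
clock: 6.97
eef_pos: [0.3728, -0.3039, 0.2193]
orientation: [[0.993, -0.121, -0.0], [-0.121, -0.993, -0.002], [0.0, 0.002, -1.0]]
wrist_force: [0.3, -0.9, -1.2]
gripper_width: 0.002
grasp_force: 0.0
```

```bash
python3 s.py; python3 - <<'E'
from h import *
a,d,W=grab("top"); b,_,_=grab("scene"); np.savez('top.npz',im=a,d=d,W=W)
f=lambda i:cv2.resize(i,None,fx=4,fy=4,interpolation=cv2.INTER_CUBIC)
cv2.imwrite('pics/end.png',np.hstack([f(a[130:270,235:335]),f(b[110:250,150:250])])[...,::-1])
E
python3 m.py|tail -2
```

```text
t 6.9667 tcp [ 0.3728 -0.3039  0.2193] jig -0.12539153224382535 -0.20481074559876683 F [ 0.3 -0.9 -1.2] w 0.0017663313569719723
shift to pre [-0.0116 -0.2048 -0.0005]
turn [ 0.002 -0.    -0.005] q [ 0.53  0.63  0.15  1.87 -0.14  0.64 -0.93]
orange 716 ((498.9377136230469, -112.32140350341797), (89.36016845703125, 90.10204315185547), 87.6271743774414) [ 0.50013076 -0.11331956  0.062     ]
knob [ 0.60272531 -0.12451119  0.12      ]
```

View pics/end.png

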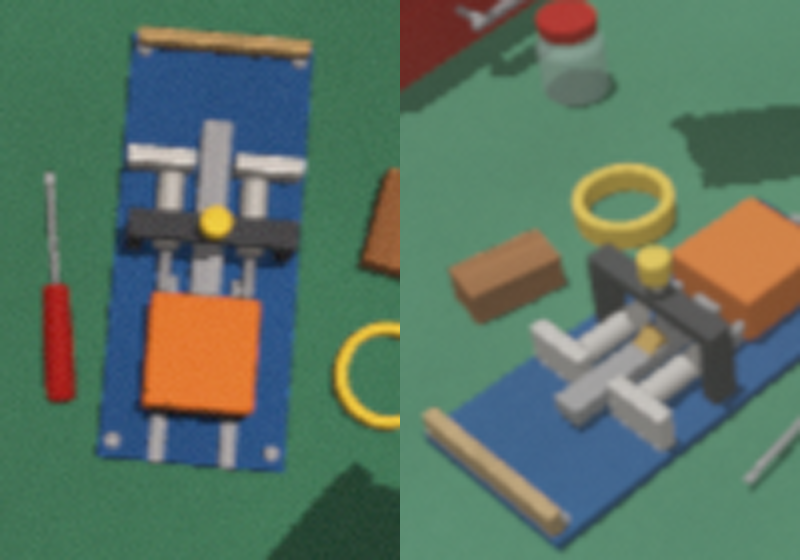

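The pictures show the block latched about 27–30 mm in. The bar is past the fences, the tooth is just beyond the bridge and the knob is down. The other things are unmoved and the arm is clear.

```bash
python3 -c "
from workcell import robot; print(robot.close_job())"
```

```text
the job is handed in; nothing more can be done
None
```

The orange block was pushed to its end stop and released; the camera shows it sprung back and latched at about 27–30 mm (middle position 30 mm), with the pin down, the other things unmoved and the arm clear. I handed the job in at about 7 s.

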